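# Hold a stool rail in the dowelling jig

### The job

Pick the pale pine stool rail off the slanting rack, stand it upright on its long narrow edge on the bed of the dowelling jig, and press it firmly into the jig's corner: broad face flat against the aluminium fence and end tight against the blue drill guide, both at once. Finish while still holding it pressed there, ready to be drilled, and leave the walnut offcut, glue bottle, sanding blocks, try square and dowel tray where they are.

Things in the scene. Friction and masses are not known exactly. Their poses are not given: they have to be found in the camera images.
- rail_mid (a point): Centre of the pale pine stool rail: a straight board 170 mm long (its y axis), 90 mm high (its z axis) and 20 mm thick (its x axis), 0.12 to 0.24 kg. It starts on the slanting rack, leaning 35 degrees from upright with its top away from the robot, standing on one long narrow edge. The rail is the same either way round and either edge up.
- rack: Canted plywood parts rack, fixed, base 160 (x) x 300 (y) x 12 mm; origin under the middle of the base, z up. Boards stand on its ledge and lean against its 9 mm thick sloping back (the slope rises 35 degrees from upright towards the rack's +x); the back reaches 50 mm up the boards from the ledge, the front lip 8 mm, so the upper 40 mm of the rail stands free on both sides. The rail's centre is 85 mm above the bench.
- jig: Dowelling jig screwed to the bench, fixed: dark film-faced plywood bed 170 (x) x 340 (y) mm, its top 18 mm above the bench; origin under the middle of the bed, x towards the fence, y along the fence, z up.
- fence: Aluminium fence of the jig, fixed, 340 mm long along the jig's y, 30 mm thick, 50 mm high above the bed; its front face (looking to the jig's -x) is at jig x = +30 mm. Origin under the middle of the fence, at bed height; axes as the jig's.
- guide: Blue anodised drill-guide block with three steel drill bushes and a black knob, locked on the fence (somewhere along it), fixed: 64 mm out from the fence, 28 mm thick along the fence, 80 mm high above the bed. The face that stops the rail's end looks to the jig's -y. Origin at the corner; axes as the jig's.
- corner (a point): The corner itself: the point where the fence's front face, the guide's stop face and the top of the bed meet (18 mm above the bench); axes as the jig's. The rail slides easily on bed, fence and guide (friction about 0.35), and all of them are rigid. A rail fully home has its centre at x = -10 mm, y = -85 mm, z = +45 mm from here.
- stub: Walnut (dark) offcut 60 x 70 x 20 mm beside the rail on the rack, about 155 mm from the rail's centre towards the rack's +y; origin at its centre. Leave it.
- glue: White glue bottle with orange cap, 62 mm across, 190 mm tall; origin under its middle. Leave it.
- sponge0: Green-topped sanding block 68 x 98 x 26 mm, at the far side of the bench; origin under its middle. Leave it.
- sponge1: Second sanding block like it, beside the first. Leave it.
- square: Try square, dark stock 125 mm, steel blade 200 mm, lying flat at the far side. Leave it.
- dowels: Orange open tray of wooden dowels, 100 x 140 x 45 mm, at the far side of the bench; origin under its middle. Leave it.
Mind the look-alikes: they are no part of the job. There is more than one size of the part that bears rail_mid; the job needs the smaller.

How it is judged:
On the way:
1. the rail has been picked off the rack and is carried by the gripper (distance between rail_mid and rack above 0.13 m and contact force between the fingers and rail above 1 N and contact force between rail and rack below 0.1 N), for 0.1 s.
At the end, for the whole second after the job is handed in: The robot still holds the rail, at rest on its long edge on the bed (within 3 mm), pressing at least 3 N on the fence and at least 3 N on the guide at once; face within 3 mm and 0.04 rad of the fence, end within 3 mm of the guide, length along the fence within 0.03 rad (contact force between rail and fence above 3 N and contact force between rail and guide above 3 N and contact force between the fingers and rail above 2 N and angle between the x axis of rail and the x axis of jig, either way round below 0.04 rad and angle between the y axis of rail and the y axis of jig, either way round below 0.03 rad and x of rail_mid in the frame of corner between -0.013 and 0 m and y of rail_mid in the frame of corner between -0.088 and -0.08 m and z of rail_mid in the frame of corner between 0.04 and 0.048 m and linear speed of rail below 0.02 m/s); the arm keeps its last pose, push and grip.
It fails at once if the walnut offcut is moved by more than 20 mm (distance of stub from where it was at the start of the episode above 0.02 m).
It fails at once if the glue bottle, a sanding block, the try square or the dowel tray is moved by more than 30 mm (distance of any of glue, sponge0, sponge1, square, dowels from where it was at the start of the episode above 0.03 m).
It also fails if it takes over 54 s, if anything falls off the work surface, if the arm or the gripper's body presses on something with over 40 N, if the wrist force passes 120 N, or if a joint passes its speed limit or range.

### The arm

A 7-joint arm with a two-finger parallel gripper is mounted at the origin on the work surface. World frame = base frame: x ahead of the robot, y to its left, z up, the work surface at z = 0. Lengths are in m, angles in rad, forces in N, time in s.
With the tool pointing down it reaches from about 0.425 to 0.875 m from the base axis. Payload 4.7 kg.
Tool frame: the origin (TCP) lies between the finger pads; the fingertips stand 11 mm ahead of it and the grasp point (between the pads) lies 8 mm behind it; z points along the fingers, y is the direction in which the jaws open and shut (so a half turn about z gives the same grasp; the last joint's range is limited). The gripper opens to 87 mm and grips with 3 to 60 N. Pads are 19 mm wide; open, the fingers measure 117 mm over their backs; the gripper's body (75 mm by 190 mm) begins 51 mm behind the grasp point.
Start: joints at [-1.275, 0.321, -0.07, 1.45, 0.023, 1.371, -0.057], TCP at [0.181, 0.624, 0.234] pointing down, gripper open.
Joint ranges: [-2.86, 2.86], [-0.3, 2.09], [-1.38, 1.24], [0.06, 2.45], [-1.56, 4.7], [0.09, 2.05], [-2.69, 2.69]. Speed limits (rad/s): [2.57, 2.57, 3.14, 3.14, 3.14, 3.14, 3.14].

### API

Orientations are given as a rotation vector (axis times angle).
In Python, from bench import ctrl gives the robot as it stands.
- The arm moves only by the tool servo_tool, never from a script. Its argument "series" is a list of rows, each an object with "travel": the shift along the tool's x, y, z in m, a list of three; "angular": the turn, a rotation vector about the tool's x, y, z in rad, a list of three. A call has 1 to 5 rows; each row shifts and turns the commanded pose from where the row before left it, along the tool's axes as they then stand; what a row does not reach is not made up. A row lasts 1/10 s, in which the tool goes at most 50 mm and 8.59 degrees, less where a joint would pass 70% of its speed; a pose out of reach is approached as far as the arm can. A call with a gripper value outside its range is refused whole. "claw" is the finger opening in m, from 0 to 0.087, set as the call begins (left out, the last holds). The fingers move at their own pace and stop on an object; "squeeze" is the grip in N (left out, the last holds). Time passes only in rows, so rows that do not move let the fingers close. It gives the time, the measured TCP pose, the force and the opening at its end, in the units of the state.
- ctrl.get_state(): the state, without advancing time (a new reading comes with each control period).
- ctrl.get_image(name): name is "scene" or "top" or "wrist"; returns the picture (420x560x3 uint8, red, green, blue); there is no depth.
- ctrl.calibration(name): a dict with "fx", "fy", "cx", "cy" (pixels), "distortion" ([k1, k2, p1, p2, k3] as OpenCV has them; the pictures are not rectified), "rvec" (rotation vector, rad) and "tvec" (3), from world to camera coordinates, as OpenCV has them. Camera axes: x right, y down, z forward; pixel columns grow to the right and rows downward; lengths in m; the calibration is good to about 2 mm. A picture is of the moment at which its call begins: read the wrist's pose just before it. calibration takes no time and is no camera call; for the wrist camera it gives the pose at the moment of the call.
- ctrl.close_job(): hands the job in, once; it reports no verdict.
The state is a dict: "time": time; "joint_positions": joint angles; "qd": joint speeds; "joint_torque": joint torques, N m; "position": TCP position; "tool_rot": TCP orientation; "ft_force": force on the tool from outside, world axes, zero at the start; "torque": the same for the moment, N m; "grip_width": opening from 0.0 (shut) to 1.0 (fully open).
Only numpy, scipy, OpenCV 4.12 (cv2) and the standard library are available. Lean on these libraries where they do the work, as an engineer would, in place of code of your own. Each camera call takes 0.05 s, during which the arm holds its last target.

## Working session

There is one attempt and no reset: what is moved stays moved. The work goes in short steps, Python scripts to look and compute and a tool call to move; the robot and the scene stay as the last step left them, time stands still between calls to the robot, and variables do not carry over. Pictures are saved under pics/ and viewed, and the job is handed in when it is done.

Besides the shell and the picture viewer there is one more tool, called after "Call:" as name([rows], argument=value, ...), one row to a line, values as JSON. servo_tool: Moves the arm, as the interface text tells. Its arguments: {"type":"object","properties":{"series":{"type":"array","items":{"type":"object","properties":{"travel":{"type":"array","items":{"type":"number"}},"angular":{"type":"array","items":{"type":"number"}}}}},"claw":{"type":"number"},"squeeze":{"type":"number"}},"required":["series"]}

```bash
mkdir -p pics; ls
cat > h.py <<'E'
import numpy as np,cv2
from scipy.spatial.transform import Rotation as R
from bench import ctrl
def cal(n):
    c=ctrl.calibration(n);K=np.array([[c['fx'],0,c['cx']],[0,c['fy'],c['cy']],[0,0,1]]);return K,np.array(c['distortion']),np.array(c['rvec'],float),np.array(c['tvec'],float)
def ray(n,uv,C=None):
    K,d,r,t=C or cal(n);p=cv2.undistortPoints(np.array(uv,float).reshape(-1,1,2),K,d).reshape(-1,2)
    M=R.from_rotvec(r.ravel()).as_matrix();o=-M.T@t.ravel();D=np.c_[p,np.ones(len(p))]@M;return o,D
def onz(n,uv,z,C=None):
    o,D=ray(n,uv,C);return o+D*((z-o[2])/D[:,2])[:,None]
def proj(n,P,C=None):
    K,d,r,t=C or cal(n);return cv2.projectPoints(np.array(P,float).reshape(-1,1,3),r,t,K,d)[0].reshape(-1,2)
def snap(n,f):
    im=ctrl.get_image(n);cv2.imwrite(f'pics/{f}.png',im[:,:,::-1]);return im
E
python3 - <<'E'
from h import *
for n in['scene','top','wrist']:
    snap(n,n+'0');o,_=ray(n,[[280,210]]);print(n,o)
print(ctrl.get_state())
E
```

```text
pics
scene [ 1.10540623 -0.56937078  0.99071769]
top [ 0.32329301 -0.02538302  1.26853777]
wrist [0.11237886 0.6449872  0.38363692]
{'time': 0.15, 'joint_positions': array([-1.2749127 ,  0.32166957, -0.0700589 ,  1.45141226,  0.0225973 ,
        1.37079625, -0.05686934]), 'qd': array([ 0.00033227, -0.00178583, -0.00083207, -0.00400012,  0.00089548,
       -0.00096365,  0.00097936]), 'joint_torque': array([ 3.95031675e-04, -4.91798937e+01, -4.04164335e-01, -3.12877893e+01,
       -6.38252450e-02,  4.04892687e-02,  1.08382892e-04]), 'position': array([0.18068956, 0.62395422, 0.23269283]), 'tool_rot': array([-4.41097773e-01, -3.11035141e+00,  2.34782933e-03]), 'ft_force': array([-1.78598803,  0.01556526,  0.59761763]), 'torque': array([ 0.02205147, -0.01254022,  0.01954833]), 'grip_width': 0.9995757659589333}
```

View pics/scene0.png

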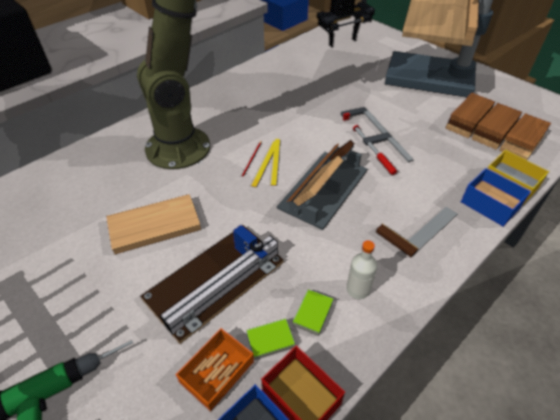

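View pics/top0.png

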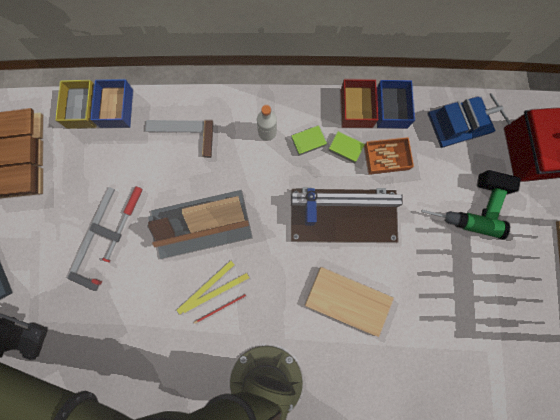

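View pics/wrist0.png

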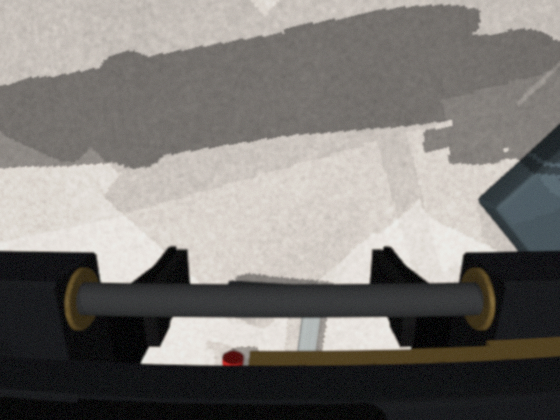

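The top view has x up and y to the left. The rack with the rail and walnut offcut is around (200,222), and the jig around (347,216) with the blue guide at (311,205). The larger look-alike board lies flat at (347,300). I'll zoom in for the corners.

Run:
```python
from h import *
im=cv2.imread('pics/top0.png')
cv2.imwrite('pics/z1.png',cv2.resize(im[180:265,140:260],None,fx=6,fy=6,interpolation=cv2.INTER_CUBIC))
cv2.imwrite('pics/z2.png',cv2.resize(im[175:255,280:412],None,fx=6,fy=6,interpolation=cv2.INTER_CUBIC))
im=cv2.imread('pics/scene0.png')
cv2.imwrite('pics/z3.png',cv2.resize(im[130:235,270:375],None,fx=5,fy=5,interpolation=cv2.INTER_CUBIC))
cv2.imwrite('pics/z4.png',cv2.resize(im[215:345,135:290],None,fx=4,fy=4,interpolation=cv2.INTER_CUBIC))
print(proj('top',[[.5,.2,0],[.5,-.1,0]]))
```

```text
[[203.79300067 219.99234153]
 [296.91783649 220.40631903]]
```

View pics/z1.png

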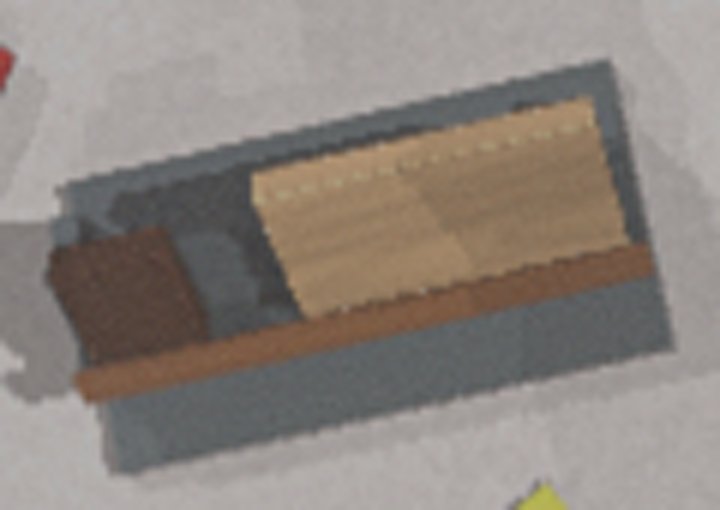

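View pics/z2.png

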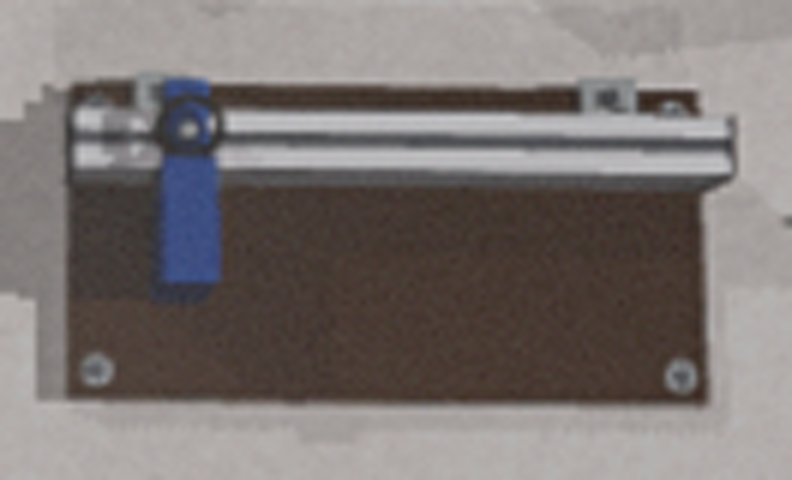

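View pics/z3.png

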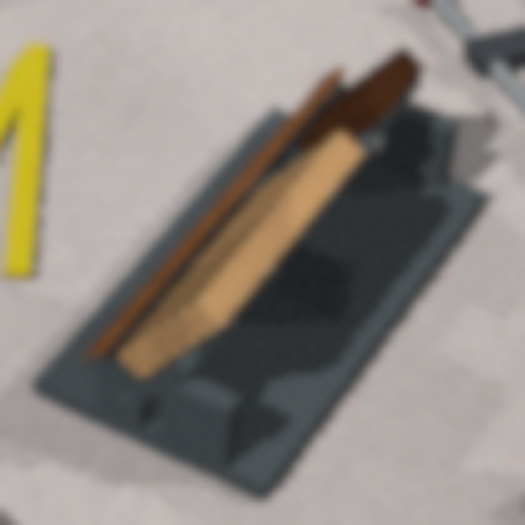

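View pics/z4.png

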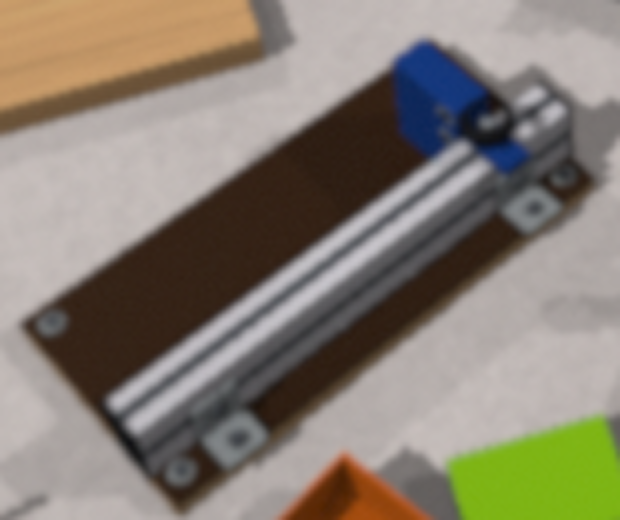

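```bash
cat > meas.py <<'E'
from h import *
f=lambda p,o,s=6:(np.array(p,float)+.5)/s-.5+np.array(o)
def yaw(d): return np.degrees(np.arctan2(d[1],d[0]))
T=lambda p,z,o:onz('top',f(p,o),z)
o1=(140,180);o2=(280,175)
ft=T([[258,200],[598,127]],.1276,o1);bt=T([[252,172],[592,97]],.1161,o1)
for n,a in(('front',ft),('back',bt)): print(n,a.round(4).tolist(),np.linalg.norm(a[1]-a[0]),yaw(a[0]-a[1])-90)
rb=T([[115,472],[672,348]],.012,o1);print('rackfront',rb.round(4).tolist(),yaw(rb[0]-rb[1])-90)
rb=T([[60,188],[610,62]],.012,o1);print('rackback',rb.round(4).tolist(),yaw(rb[0]-rb[1])-90)
b=T([[68,400],[708,403],[75,85],[697,90]],.018,o2);print('bed',b.round(4).tolist(),yaw(b[0]-b[1])-90,yaw(b[2]-b[3])-90)
g=T([[163,80],[163,283],[220,283]],.098,o2);print('guide top',g.round(4).tolist())
e=T([[70,175],[727,180]],.068,o2);print('fence topfront',e.round(4).tolist())
E
python3 meas.py
python3 - <<'E'
from h import *
# saturation edges
s=ctrl.get_state();M=R.from_rotvec(s['tool_rot']).as_matrix();print(M.round(3))
E
```

```text
front [[0.5027, 0.2401, 0.1276], [0.5394, 0.0754, 0.1276]] 0.16867763451327422 12.556330556626335
back [[0.5184, 0.2463, 0.1161], [0.5566, 0.0797, 0.1161]] 0.17092535990987473 12.895479689547344
rackfront [[0.3756, 0.3373, 0.012], [0.4428, 0.0445, 0.012]] 12.93557031754112
rackback [[0.5269, 0.3745, 0.012], [0.5969, 0.0799, 0.012]] 13.35733014818446
bed [[0.4312, -0.0797, 0.018], [0.4302, -0.4187, 0.018], [0.6001, -0.0839, 0.018], [0.5994, -0.4204, 0.018]] -0.16834714382484606 -0.11624874145411468
guide top [[0.5852, -0.1244, 0.098], [0.4824, -0.1234, 0.098], [0.4825, -0.1517, 0.098]]
fence topfront [[0.542, -0.0789, 0.068], [0.541, -0.4181, 0.068]]
[[-0.961  0.278 -0.   ]
 [ 0.278  0.961 -0.001]
 [-0.    -0.001 -1.   ]]
```

```bash
python3 - <<'E'
from h import *
im=cv2.imread('pics/scene0.png');tp=cv2.imread('pics/top0.png')
def box(c,Rm,h): return [np.array(c)+Rm@(np.array([a,b,d])*h) for a in(-1,1) for b in(-1,1) for d in(-1,1)]
Rr=R.from_euler('z',13,degrees=True)*R.from_euler('y',35,degrees=True)
P=box([.504,.1545,.085],Rr.as_matrix(),[.01,.085,.045])
yj=-.15
Rj=R.from_euler('z',yj,degrees=True).as_matrix();c=np.array([.5457,-.152,.018])
def seg(n,im,P,Q,col):
    a=proj(n,[P,Q]);S=5
    cv2.line(im,*[tuple(((x+.5)*S-.5).round().astype(int).tolist()) for x in a],col,1)
for n,i in(('scene',im),('top',tp)):
    i=cv2.resize(i,None,fx=5,fy=5,interpolation=cv2.INTER_CUBIC)
    for a in range(8):
        for k in(1,2,4):
            if not a&k: seg(n,i,P[a],P[a|k],(0,0,255))
    j=lambda *v:c+Rj@np.array(v)
    seg(n,i,j(0,0,0),j(-.064,0,0),(0,255,0));seg(n,i,j(0,0,0.08),j(-.064,0,0.08),(0,255,0));seg(n,i,j(-.064,0,0),j(-.064,0,.08),(0,255,0))
    seg(n,i,j(0,0.07,0.05),j(0,-.27,.05),(0,255,255));seg(n,i,j(0,0.0,0.0),j(0,-.27,.0),(255,255,0))
    if n=='scene':r=[(650,270,525,600),(1075,675,650,775)]
    else:r=[(900,700,425,600),(875,1400,400,660)]
    for m,(y,x,h,w) in enumerate(r): cv2.imwrite(f'pics/o{n}{m}.png',i[y:y+h,x:x+w] if not(n=='scene' and m==0) else i[650:1175,1350:1875])
E
cd pics; python3 -c "
import cv2,numpy as np
a=[cv2.imread(f) for f in('oscene0.png','otop0.png')];b=[cv2.imread(f) for f in('oscene1.png','otop1.png')]
cv2.imwrite('c1.png',cv2.resize(np.hstack([np.pad(x,((0,525-x.shape[0]),(0,0),(0,0))) for x in a]),(800,373)))
cv2.imwrite('c2.png',cv2.resize(np.hstack([np.pad(x,((0,650-x.shape[0]),(0,0),(0,0))) for x in b]),(800,362)))"
```

```text
(no output)
```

View pics/c1.png

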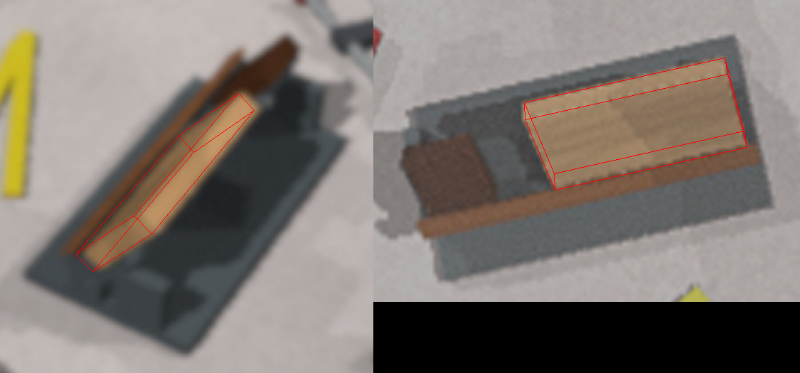

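View pics/oscene1.png

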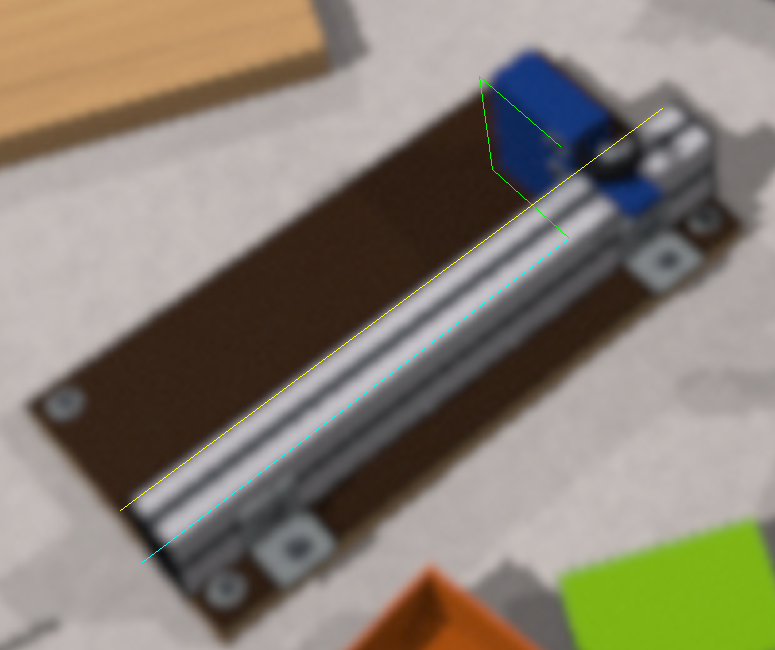

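View pics/otop1.png

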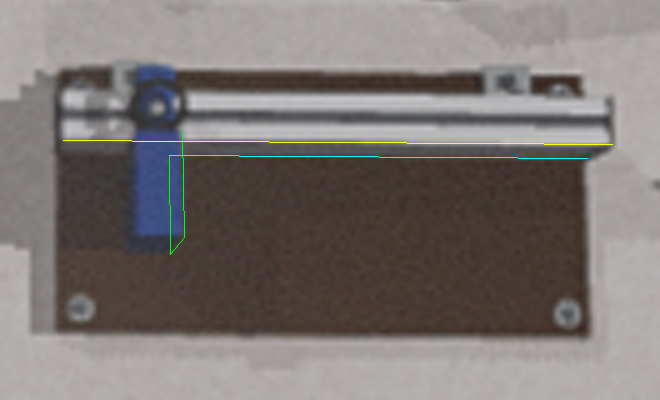

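The rail overlay fits both views. The jig's height and position agree to about 3–4 mm, so I'll refine that by touch. Next I'll plan the hover pose.

```bash
cat > plan.py <<'E'
from h import *
from scipy.spatial.transform import Slerp
import json
def pose():
    s=ctrl.get_state();return s['position'],R.from_rotvec(s['tool_rot'])
def plan(p1,R1,N,start=None):
    p0,R0=start or pose();sl=Slerp([0,1],R.concatenate([R0,R1]));p,q=np.array(p0),R0;rows=[]
    for i in range(1,N+1):
        t=p0+(np.array(p1)-p0)*i/N;r=sl(i/N)
        d=np.round(q.inv().apply(t-p),4);w=np.round((q.inv()*r).as_rotvec(),3)
        p=p+q.apply(d);q=q*R.from_rotvec(w);rows.append({"travel":d.tolist(),"angular":w.tolist()})
    for k in range(0,N,5):print(json.dumps(rows[k:k+5]))
    print('end err',np.round(p-p1,4))
def tool(z,y):
    z=np.array(z,float);z/=np.linalg.norm(z);y=np.array(y,float);y-=z*(y@z);y/=np.linalg.norm(y)
    return R.from_matrix(np.c_[np.cross(y,z),y,z])
Rr=R.from_euler('z',13,degrees=True)*R.from_euler('y',35,degrees=True)
u=Rr.apply([0,0,1]);n=Rr.apply([1,0,0]);C=np.array([.504,.1545,.085])
RG=tool(-u,n);TG=C+u*.022
E
python3 - <<'E'
from plan import *
print(u,n,TG); plan(TG+.1*u,RG,15)
E
```

```text
[0.55887571 0.12902662 0.81915204] [ 0.79815723  0.18426912 -0.57357644] [0.51629527 0.15733859 0.10302134]
[{"travel": [-0.0335, -0.0218, 0.0032], "angular": [0.037, 0.022, 0.068]}, {"travel": [-0.0349, -0.0193, 0.0032], "angular": [0.036, 0.021, 0.069]}, {"travel": [-0.0363, -0.0168, 0.0032], "angular": [0.037, 0.022, 0.068]}, {"travel": [-0.0374, -0.0142, 0.0029], "angular": [0.037, 0.022, 0.069]}, {"travel": [-0.0383, -0.0114, 0.0025], "angular": [0.036, 0.021, 0.068]}]
[{"travel": [-0.0391, -0.0087, 0.0021], "angular": [0.037, 0.022, 0.069]}, {"travel": [-0.0396, -0.006, 0.0015], "angular": [0.037, 0.022, 0.068]}, {"travel": [-0.0399, -0.0032, 0.0008], "angular": [0.036, 0.021, 0.069]}, {"travel": [-0.0401, -0.0004, -0.0], "angular": [0.037, 0.022, 0.068]}, {"travel": [-0.04, 0.0023, -0.0009], "angular": [0.037, 0.022, 0.069]}]
[{"travel": [-0.0397, 0.005, -0.002], "angular": [0.037, 0.021, 0.068]}, {"travel": [-0.0393, 0.0075, -0.0029], "angular": [0.036, 0.022, 0.069]}, {"travel": [-0.0385, 0.0102, -0.0042], "angular": [0.037, 0.022, 0.068]}, {"travel": [-0.0377, 0.0125, -0.0054], "angular": [0.037, 0.021, 0.069]}, {"travel": [-0.0366, 0.0149, -0.0067], "angular": [0.036, 0.022, 0.068]}]
end err [-0. -0. -0.]
```

Call:
servo_tool([
  {"travel":[-0.0335,-0.022,0.003],"angular":[0.037,0.022,0.068]},
  {"travel":[-0.035,-0.0195,0.003],"angular":[0.036,0.021,0.069]},
  {"travel":[-0.0365,-0.017,0.003],"angular":[0.037,0.022,0.068]},
  {"travel":[-0.0375,-0.014,0.003],"angular":[0.037,0.022,0.069]},
  {"travel":[-0.0385,-0.0115,0.0025],"angular":[0.036,0.021,0.068]},
], claw=0.055, squeeze=30)

```text
time: 0.65
position: [0.3124, 0.4711, 0.2177]
tool_rot: [-0.925, -2.852, 0.251]
ft_force: [0.9, 0.5, -0.6]
grip_width: 0.664
```

Call:
servo_tool([
  {"travel":[-0.039,-0.0085,0.002],"angular":[0.037,0.022,0.069]},
  {"travel":[-0.0395,-0.006,0.0015],"angular":[0.037,0.022,0.068]},
  {"travel":[-0.04,-0.003,0.001],"angular":[0.036,0.021,0.069]},
  {"travel":[-0.04,-0.0005,0.0],"angular":[0.037,0.022,0.068]},
  {"travel":[-0.04,0.0025,-0.001],"angular":[0.037,0.022,0.069]},
])

```text
time: 1.15
position: [0.443, 0.3205, 0.2014]
tool_rot: [-1.337, -2.508, 0.472]
ft_force: [0.6, -0.7, 0.4]
grip_width: 0.631
```

Call:
servo_tool([
  {"travel":[-0.0395,0.005,-0.002],"angular":[0.037,0.021,0.068]},
  {"travel":[-0.0395,0.0075,-0.003],"angular":[0.036,0.022,0.069]},
  {"travel":[-0.0385,0.01,-0.004],"angular":[0.037,0.022,0.068]},
  {"travel":[-0.0375,0.0125,-0.0055],"angular":[0.037,0.021,0.069]},
  {"travel":[-0.0365,0.015,-0.0065],"angular":[0.036,0.022,0.068]},
])

```text
time: 1.65
position: [0.5733, 0.1698, 0.185]
tool_rot: [-1.672, -2.099, 0.661]
ft_force: [0.0, -0.1, 0.1]
grip_width: 0.63
```

Tracking is accurate to about 1 mm. A wrist look before descending.

Run:
```python
from plan import *
im=snap('wrist','w1')[:,:,::-1].copy()
P=[C+Rr.apply([a*.01,b*.085,.045]) for a,b in((-1,-1),(-1,1),(1,1),(1,-1))]
uv=proj('wrist',P);print(uv)
cv2.polylines(im,[uv.round().astype(np.int32)],True,(0,0,255),1);cv2.imwrite('pics/w1o.png',im)
plan(TG,RG,5); p,r=pose();print(r.inv().apply(TG-p))
```

```text
[[259.75563745 326.62842949]
 [251.11225666  70.9354968 ]
 [285.25025879  70.28947278]
 [288.03854744 326.32774554]]
[{"travel": [0.0021, -0.0007, 0.0197], "angular": [-0.001, -0.0, -0.003]}, {"travel": [0.0021, -0.0007, 0.0196], "angular": [-0.001, -0.0, -0.004]}, {"travel": [0.002, -0.0008, 0.0197], "angular": [-0.0, -0.0, -0.003]}, {"travel": [0.0021, -0.0007, 0.0197], "angular": [-0.001, -0.0, -0.004]}, {"travel": [0.0021, -0.0008, 0.0197], "angular": [-0.001, -0.0, -0.003]}]
end err [-0. -0. -0.]
[ 0.01038129 -0.00358923  0.09836753]
```

View pics/w1o.png

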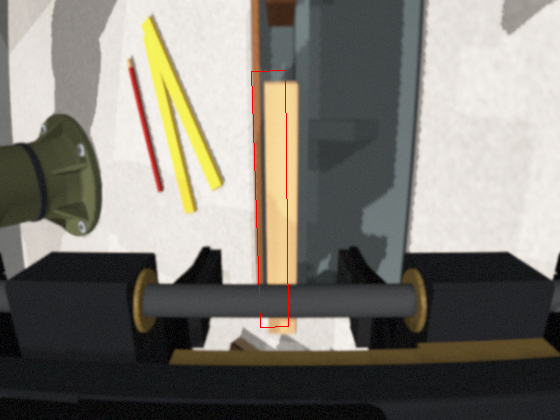

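Run:
```python
from plan import *
s=ctrl.get_state();print(s['time'],s['position'],s['tool_rot'],s['qd'].round(3))
im=snap('wrist','w2')[:,:,::-1].copy()
s=ctrl.get_state();print(s['time'],s['position'],s['tool_rot'])
P=[C+Rr.apply([a*.01,b*.085,.045]) for a,b in((-1,-1),(-1,1),(1,1),(1,-1))]
uv=proj('wrist',P);print(uv)
p,r=pose();print(r.inv().apply(TG-p),(r.inv()*RG).as_rotvec(),r.as_matrix())
cv2.imwrite('pics/z5.png',cv2.resize(im[50:350,200:340],None,fx=2,fy=2))
c=ctrl.calibration('wrist');print(c)
```

```text
1.7 [0.57665319 0.16052988 0.18140222] [-1.68899609 -2.08576426  0.67128347] [-0.013 -0.052  0.008  0.129  0.05  -0.064  0.011]
1.75 [0.57517578 0.16251204 0.1817486 ] [-1.68456618 -2.08874372  0.66906701]
[[260.77024596 329.63356808]
 [253.53093239  74.83035146]
 [287.64767331  74.35355537]
 [289.01125714 329.4247717 ]]
[ 0.00810216 -0.00256022  0.09807885] [-0.00347671 -0.00068044 -0.01325489] [[-0.21398375  0.79911813 -0.56180172]
 [ 0.97681167  0.17088905 -0.12898018]
 [-0.00706464 -0.57637414 -0.81715539]]
{'fx': 368.86877686054646, 'fy': 368.86877686054646, 'cx': 279.40465182842877, 'cy': 211.1922444279986, 'distortion': array([-0.08944677,  0.        ,  0.        ,  0.        ,  0.        ]), 'rvec': array([-2.66470641, -0.40454709,  0.80897744]), 'tvec': array([-0.3843442 , -0.06930225,  0.64951932])}
```

View pics/z5.png

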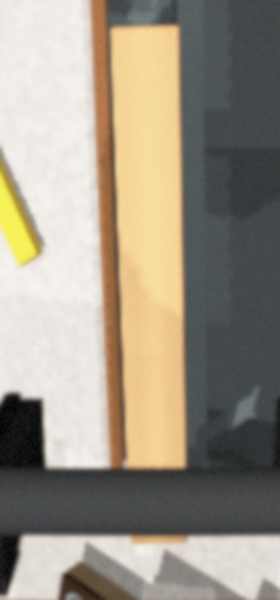

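The arm was still settling during those two pictures. I'll let it settle and look again.

Call:
servo_tool([
  {"travel":[0,0,0],"angular":[0,0,0]},
  {"travel":[0,0,0],"angular":[0,0,0]},
  {"travel":[0,0,0],"angular":[0,0,0]},
])

```text
time: 2.05
position: [0.5718, 0.1726, 0.1862]
tool_rot: [-1.667, -2.105, 0.658]
ft_force: [0.5, -0.5, 0.1]
grip_width: 0.631
```

Run:
```python
from plan import *
s=ctrl.get_state();print(s['time'],s['position'],s['tool_rot'],s['qd'].round(3))
K=cal('wrist')
im=snap('wrist','w3')[:,:,::-1].copy()
P=[C+Rr.apply([a*.01,b*.085,.045]) for a,b in((-1,-1),(-1,1),(1,1),(1,-1))]
uv=proj('wrist',P,K);print(uv)
p,r=pose();print(p,r.inv().apply(TG-p),(r.inv()*RG).as_rotvec())
cv2.polylines(im,[uv.round().astype(np.int32)],True,(0,0,255),1)
cv2.imwrite('pics/z6.png',cv2.resize(im[50:350,200:340],None,fx=2,fy=2))
```

```text
2.05 [0.57183859 0.17259813 0.18619492] [-1.66670306 -2.10483049  0.65826512] [-0.003 -0.005  0.004  0.001  0.003 -0.001  0.   ]
[[263.2523672  339.60346944]
 [261.64993996  93.16275184]
 [294.99466082  93.3741603 ]
 [290.84160939 339.72812421]]
[0.5718658  0.17248414 0.18630762] [-0.00233912  0.00041061  0.10123455] [ 0.00202942 -0.00079141  0.00439741]
```

View pics/z6.png

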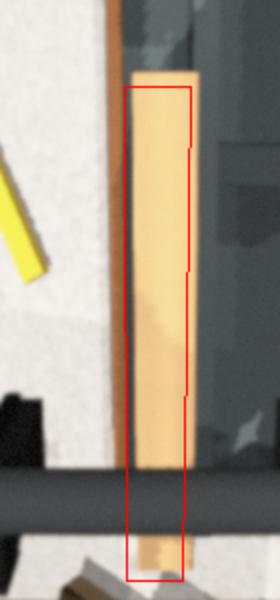

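The wrist view puts the rail about 1–2 mm further out than planned (columns 266–299, ends at rows 86 and 335), well inside the jaw clearance. Descending along the tool axis.

Call:
servo_tool([
  {"travel":[0,0.0015,0.03],"angular":[0,0,0]},
  {"travel":[0,0,0.03],"angular":[0,0,0]},
  {"travel":[0,0,0.025],"angular":[0,0,0]},
  {"travel":[0,0,0.015],"angular":[0,0,0]},
  {"travel":[0,0,0],"angular":[0,0,0]},
])

```text
time: 2.6
position: [0.5156, 0.1591, 0.102]
tool_rot: [-1.666, -2.101, 0.663]
ft_force: [0.9, -0.6, 0.5]
grip_width: 0.632
```

Run:
```python
from plan import *
s=ctrl.get_state();print(s['time'],s['ft_force'])
im=snap('wrist','w4')
p,r=pose();print(p,r.inv().apply(TG-p),(r.inv()*RG).as_rotvec())
```

```text
2.6 [ 0.94849183 -0.5626691   0.48816221]
[0.51693461 0.15916197 0.10303494] [-0.00163074 -0.0008437   0.00060211] [ 0.00028496 -0.0008371   0.00308127]
```

View pics/w4.png

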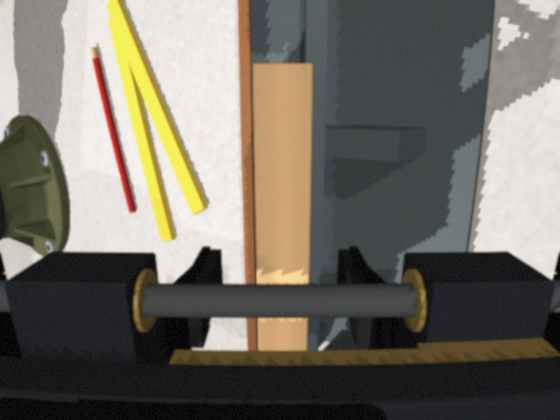

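The fingers straddle the rail (columns 254–312, jaws at about 215 and 345). No contact force. Closing.

Call:
servo_tool([
  {"travel":[0,0,0],"angular":[0,0,0]},
  {"travel":[0,0,0],"angular":[0,0,0]},
  {"travel":[0,0,0],"angular":[0,0,0]},
  {"travel":[0,0,0],"angular":[0,0,0]},
  {"travel":[0,0,0],"angular":[0,0,0]},
], claw=0.0, squeeze=40)

```text
time: 3.15
position: [0.5181, 0.1581, 0.1028]
tool_rot: [-1.671, -2.102, 0.66]
ft_force: [-0.8, -1.0, -1.0]
grip_width: 0.266
```

Call:
servo_tool([
  {"travel":[0,0,0],"angular":[0,0,0]},
  {"travel":[0,0,0],"angular":[0,0,0]},
  {"travel":[0,0,0],"angular":[0,0,0]},
])

```text
time: 3.45
position: [0.5179, 0.1581, 0.1029]
tool_rot: [-1.67, -2.101, 0.66]
ft_force: [0.1, 0.3, 2.0]
grip_width: 0.23
```

Gripped at 0.23 × 87 = 20 mm. Lifting along the slope.

Call:
servo_tool([
  {"travel":[0,0,-0.01],"angular":[0,0,0]},
  {"travel":[0,0,-0.02],"angular":[0,0,0]},
  {"travel":[0,0,-0.03],"angular":[0,0,0]},
  {"travel":[0,0,-0.03],"angular":[0,0,0]},
  {"travel":[0,0,-0.03],"angular":[0,0,0]},
])

```text
time: 3.95
position: [0.5858, 0.1738, 0.202]
tool_rot: [-1.671, -2.102, 0.659]
ft_force: [0.8, 0.3, -2.6]
grip_width: 0.229
```

Call:
servo_tool([
  {"travel":[0,0,-0.02],"angular":[0,0,0]},
  {"travel":[0,0,0],"angular":[0,0,0]},
  {"travel":[0,0,0],"angular":[0,0,0]},
  {"travel":[0,0,0],"angular":[0,0,0]},
])

```text
time: 4.35
position: [0.5953, 0.1759, 0.2162]
tool_rot: [-1.669, -2.1, 0.662]
ft_force: [-0.2, 0.9, -1.3]
grip_width: 0.228
```

Run:
```python
from plan import *
snap('wrist','w5');snap('scene','s5')
s=ctrl.get_state();print(s['time'],s['position'],s['ft_force'],s['torque'],s['grip_width'])
# target upright above jig: yaw -0.15deg
yj=np.radians(-.15)
x=np.array([np.cos(yj),np.sin(yj),0])
RJ=tool([0,0,-1],x)
plan([.480,-.262,.200],RJ,15)
```

```text
4.45 [0.5952294  0.17598147 0.21647192] [ 0.32754836 -0.43818766 -1.47203585] [ 0.11429703 -0.88018192  0.0056321 ] 0.22606230570236419
[{"travel": [-0.0267, -0.0109, 0.0089], "angular": [-0.041, 0.005, 0.015]}, {"travel": [-0.027, -0.0109, 0.0084], "angular": [-0.04, 0.004, 0.015]}, {"travel": [-0.0271, -0.0107, 0.0078], "angular": [-0.041, 0.005, 0.015]}, {"travel": [-0.0273, -0.0107, 0.0073], "angular": [-0.041, 0.004, 0.014]}, {"travel": [-0.0275, -0.0106, 0.0067], "angular": [-0.04, 0.005, 0.015]}]
[{"travel": [-0.0277, -0.0104, 0.0061], "angular": [-0.041, 0.004, 0.015]}, {"travel": [-0.0278, -0.0102, 0.0056], "angular": [-0.04, 0.005, 0.015]}, {"travel": [-0.0281, -0.0101, 0.0051], "angular": [-0.041, 0.005, 0.015]}, {"travel": [-0.0282, -0.0098, 0.0045], "angular": [-0.041, 0.004, 0.015]}, {"travel": [-0.0284, -0.0095, 0.004], "angular": [-0.04, 0.005, 0.015]}]
[{"travel": [-0.0285, -0.0093, 0.0034], "angular": [-0.041, 0.004, 0.014]}, {"travel": [-0.0287, -0.009, 0.003], "angular": [-0.041, 0.005, 0.015]}, {"travel": [-0.0288, -0.0087, 0.0025], "angular": [-0.04, 0.004, 0.015]}, {"travel": [-0.029, -0.0084, 0.002], "angular": [-0.041, 0.005, 0.015]}, {"travel": [-0.0291, -0.008, 0.0016], "angular": [-0.041, 0.005, 0.015]}]
end err [-0. -0. -0.]
```

View pics/w5.png

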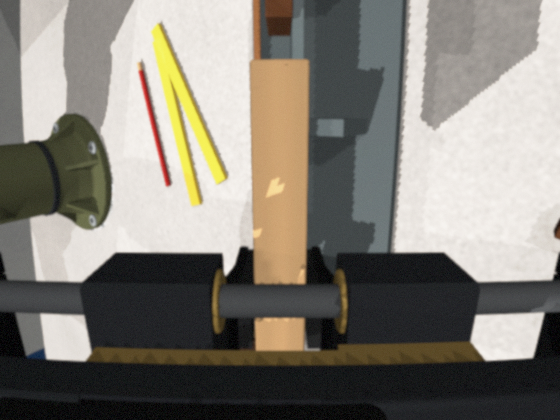

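View pics/s5.png

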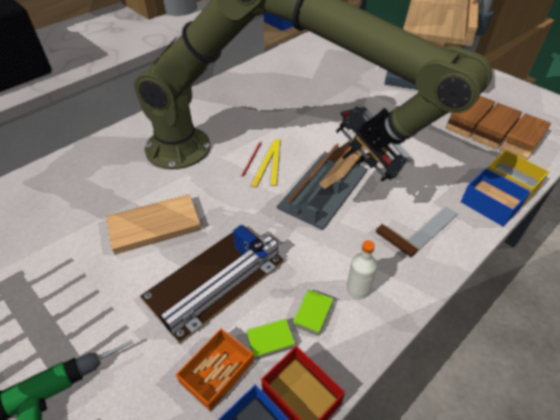

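Run:
```python
from plan import *
yj=np.radians(-.15);RJ=tool([0,0,-1],[np.cos(yj),np.sin(yj),0])
plan([.495,-.268,.24],RJ,15)
```

```text
[{"travel": [-0.0273, -0.0117, 0.0062], "angular": [-0.041, 0.005, 0.015]}, {"travel": [-0.0276, -0.0116, 0.0057], "angular": [-0.04, 0.004, 0.015]}, {"travel": [-0.0277, -0.0113, 0.005], "angular": [-0.041, 0.005, 0.015]}, {"travel": [-0.0279, -0.0111, 0.0045], "angular": [-0.041, 0.004, 0.014]}, {"travel": [-0.0281, -0.0109, 0.0039], "angular": [-0.04, 0.005, 0.015]}]
[{"travel": [-0.0283, -0.0106, 0.0033], "angular": [-0.041, 0.004, 0.015]}, {"travel": [-0.0284, -0.0104, 0.0028], "angular": [-0.04, 0.005, 0.015]}, {"travel": [-0.0286, -0.01, 0.0023], "angular": [-0.041, 0.005, 0.015]}, {"travel": [-0.0288, -0.0096, 0.0017], "angular": [-0.041, 0.004, 0.015]}, {"travel": [-0.0289, -0.0093, 0.0011], "angular": [-0.04, 0.005, 0.015]}]
[{"travel": [-0.0291, -0.0088, 0.0007], "angular": [-0.041, 0.004, 0.014]}, {"travel": [-0.0291, -0.0085, 0.0002], "angular": [-0.041, 0.005, 0.015]}, {"travel": [-0.0293, -0.0081, -0.0002], "angular": [-0.04, 0.004, 0.015]}, {"travel": [-0.0294, -0.0075, -0.0007], "angular": [-0.041, 0.005, 0.015]}, {"travel": [-0.0296, -0.0071, -0.0012], "angular": [-0.041, 0.005, 0.015]}]
end err [ 0. -0. -0.]
```

Call:
servo_tool([
  {"travel":[-0.0275,-0.0115,0.006],"angular":[-0.041,0.005,0.015]},
  {"travel":[-0.0275,-0.0115,0.0055],"angular":[-0.04,0.004,0.015]},
  {"travel":[-0.0275,-0.0115,0.005],"angular":[-0.041,0.005,0.015]},
  {"travel":[-0.028,-0.011,0.0045],"angular":[-0.041,0.004,0.014]},
  {"travel":[-0.028,-0.011,0.004],"angular":[-0.04,0.005,0.015]},
])

```text
time: 4.95
position: [0.5617, 0.0272, 0.225]
tool_rot: [-1.862, -2.16, 0.458]
ft_force: [0.4, -0.9, -1.6]
grip_width: 0.226
```

Call:
servo_tool([
  {"travel":[-0.0285,-0.0105,0.0035],"angular":[-0.041,0.004,0.015]},
  {"travel":[-0.0285,-0.0105,0.003],"angular":[-0.04,0.005,0.015]},
  {"travel":[-0.0285,-0.01,0.0025],"angular":[-0.041,0.005,0.015]},
  {"travel":[-0.029,-0.0095,0.0015],"angular":[-0.041,0.004,0.015]},
  {"travel":[-0.029,-0.0095,0.001],"angular":[-0.04,0.005,0.015]},
])

```text
time: 5.45
position: [0.5278, -0.1211, 0.2325]
tool_rot: [-2.048, -2.199, 0.237]
ft_force: [0.6, -0.3, -2.6]
grip_width: 0.226
```

Call:
servo_tool([
  {"travel":[-0.029,-0.009,0.0005],"angular":[-0.041,0.004,0.014]},
  {"travel":[-0.029,-0.0085,0],"angular":[-0.041,0.005,0.015]},
  {"travel":[-0.0295,-0.008,0],"angular":[-0.04,0.004,0.015]},
  {"travel":[-0.0295,-0.0075,-0.0005],"angular":[-0.041,0.005,0.015]},
  {"travel":[-0.0295,-0.007,-0.001],"angular":[-0.041,0.005,0.015]},
])

```text
time: 5.95
position: [0.4944, -0.2689, 0.2399]
tool_rot: [2.224, 2.218, 0.006]
ft_force: [0.3, -0.3, -2.1]
grip_width: 0.228
```

Call:
servo_tool([
  {"travel":[0,0,0],"angular":[0,0,0]},
  {"travel":[0,0,0],"angular":[0,0,0]},
  {"travel":[0,0,0],"angular":[0,0,0]},
  {"travel":[0,0,0],"angular":[0,0,0]},
  {"travel":[0,0,0],"angular":[0,0,0]},
])

```text
time: 6.45
position: [0.4964, -0.2671, 0.24]
tool_rot: [2.222, 2.221, 0.003]
ft_force: [0.7, 0.5, -1.7]
grip_width: 0.228
```

Run:
```python
from plan import *
s=ctrl.get_state();print(s['time'],s['position'],s['ft_force'],s['torque'],s['grip_width'])
yj=np.radians(-.15);RJ=tool([0,0,-1],[np.cos(yj),np.sin(yj),0])
p,r=pose();print((r.inv()*RJ).as_rotvec())
a=snap('wrist','w6');b=snap('top','t6');snap('scene','s6')
cv2.imwrite('pics/z6.png',cv2.resize(b[150:270,260:440,::-1],None,fx=4,fy=4))
```

```text
6.45 [ 0.49637659 -0.26713513  0.23996105] [ 0.69713285  0.52681506 -1.68637194] [-0.06533353 -0.02321678 -0.03849805] 0.22834828255752562
[ 0.00175908 -0.00116753  0.00225466]
```

View pics/w6.png

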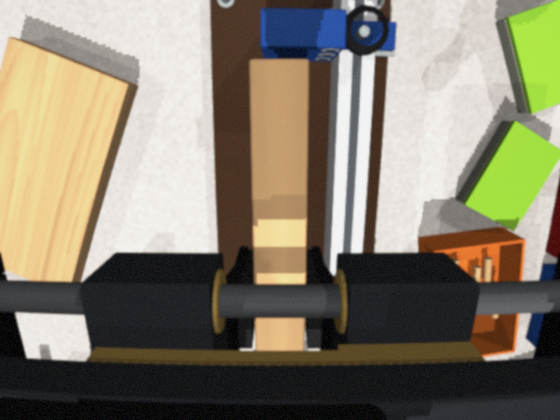

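View pics/s6.png

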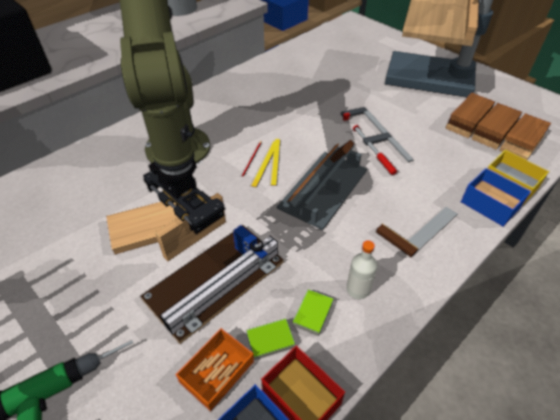

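The rail is upright over the bed. Measuring its end and the guide and fence in this wrist view (settled arm) before lowering.

Run:
```python
from h import *
im=cv2.imread('pics/w6.png');cv2.imwrite('pics/z7.png',cv2.resize(im[0:140,190:410],None,fx=3.6,fy=3.6,interpolation=cv2.INTER_CUBIC))
print(onz('wrist',[[251,59],[307,59]],.263))
```

```text
[[ 0.48838733 -0.17811217  0.263     ]
 [ 0.50678077 -0.1781001   0.263     ]]
```

View pics/z7.png

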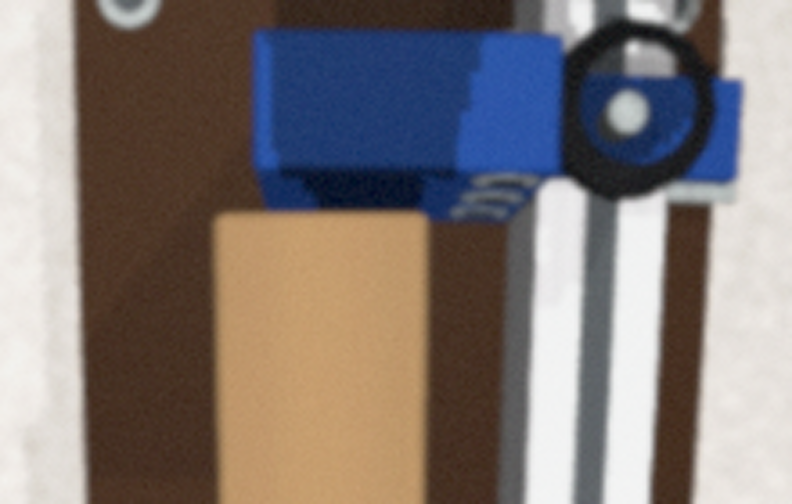

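Run:
```python
from h import *
f=lambda u,v:((u+.5)/3.6-.5+190,(v+.5)/3.6-.5)
print('guide top front',onz('wrist',[f(262,168),f(400,168)],.098))
print('guide outer top',onz('wrist',[f(255,100)],.098))
print('fence top front',onz('wrist',[f(533,230),f(523,495)],.068))
print('fence base front',onz('wrist',[f(512,230),f(498,495)],.018))
print('bed edge',onz('wrist',[f(77,120),f(87,495)],.018))
```

```text
guide top front [[ 0.485412   -0.14767607  0.098     ]
 [ 0.51403166 -0.14763914  0.098     ]]
guide outer top [[ 0.48407308 -0.1342437   0.098     ]]
fence top front [[ 0.54664596 -0.15622203  0.068     ]
 [ 0.54627229 -0.21707286  0.068     ]]
fence base front [[ 0.54863726 -0.15033428  0.018     ]
 [ 0.54686091 -0.22057182  0.018     ]]
bed edge [[ 0.43352773 -0.12230269  0.018     ]
 [ 0.43270755 -0.22050661  0.018     ]]
```

Both gaps come from the same camera: about 30 mm to the guide and 40 mm to the fence. Lowering towards the bed.

Call:
servo_tool([
  {"travel":[0,0,0.03],"angular":[0,0,0]},
  {"travel":[0,0,0.04],"angular":[0,0,0]},
  {"travel":[0,0,0.04],"angular":[0,0,0]},
  {"travel":[0,0,0.025],"angular":[0,0,0]},
  {"travel":[0,0,0.01],"angular":[0,0,0]},
])

```text
time: 7.1
position: [0.4946, -0.2672, 0.0924]
tool_rot: [-2.222, -2.217, 0.0]
ft_force: [-0.2, 0.3, -2.4]
grip_width: 0.221
```

Call:
servo_tool([
  {"travel":[0,0,0],"angular":[0,0,0]},
  {"travel":[0,0,0],"angular":[0,0,0]},
  {"travel":[0,0,0.003],"angular":[0,0,0]},
  {"travel":[0,0,0],"angular":[0,0,0]},
  {"travel":[0,0,0],"angular":[0,0,0]},
])

```text
time: 7.6
position: [0.4968, -0.2684, 0.0931]
tool_rot: [2.223, 2.217, 0.005]
ft_force: [-0.1, 0.8, -1.1]
grip_width: 0.223
```

Call:
servo_tool([
  {"travel":[0,0,0.003],"angular":[0,0,0]},
  {"travel":[0,0,0],"angular":[0,0,0]},
  {"travel":[0,0,0],"angular":[0,0,0]},
])

```text
time: 7.9
position: [0.4962, -0.2682, 0.0892]
tool_rot: [2.224, 2.218, 0.004]
ft_force: [-0.2, 0.6, -1.6]
grip_width: 0.231
```

Call:
servo_tool([
  {"travel":[0,0,0.002],"angular":[0,0,0]},
  {"travel":[0,0,0],"angular":[0,0,0]},
  {"travel":[0,0,0],"angular":[0,0,0]},
])

```text
time: 8.2
position: [0.4962, -0.2682, 0.0872]
tool_rot: [2.224, 2.218, 0.004]
ft_force: [-0.2, -0.9, -1.2]
grip_width: 0.226
```

Call:
servo_tool([
  {"travel":[0,0,0.002],"angular":[0,0,0]},
  {"travel":[0,0,0],"angular":[0,0,0]},
  {"travel":[0,0,0],"angular":[0,0,0]},
])

```text
time: 8.5
position: [0.4965, -0.2682, 0.0855]
tool_rot: [2.223, 2.217, 0.004]
ft_force: [-0.3, 0.3, -1.2]
grip_width: 0.225
```

Call:
servo_tool([
  {"travel":[0,0,0.001],"angular":[0,0,0]},
  {"travel":[0,0,0],"angular":[0,0,0]},
  {"travel":[0,0,0],"angular":[0,0,0]},
])

```text
time: 8.8
position: [0.4966, -0.2684, 0.0852]
tool_rot: [2.223, 2.217, 0.005]
ft_force: [-1.0, 0.6, 5.7]
grip_width: 0.227
```

Bed touched at TCP z ≈ 0.0853 with about 7 N. Easing off slightly and closing in on the corner.

Call:
servo_tool([
  {"travel":[0.006,0.008,-0.0006],"angular":[0,0,0]},
  {"travel":[0.006,0.009,0],"angular":[0,0,0]},
  {"travel":[0.006,0.009,0],"angular":[0,0,0]},
  {"travel":[0.004,0.005,0],"angular":[0,0,0]},
  {"travel":[0.002,0.002,0],"angular":[0,0,0]},
])

```text
time: 9.3
position: [0.5307, -0.2437, 0.0853]
tool_rot: [2.221, 2.219, 0.004]
ft_force: [-1.2, -0.8, 3.7]
grip_width: 0.228
```

Call:
servo_tool([
  {"travel":[0,0,0],"angular":[0,0,0]},
  {"travel":[0,0,0],"angular":[0,0,0]},
  {"travel":[0,0,0],"angular":[0,0,0]},
])

```text
time: 9.6
position: [0.5298, -0.244, 0.0852]
tool_rot: [2.223, 2.217, 0.006]
ft_force: [2.5, 1.2, 4.1]
grip_width: 0.226
```

Run:
```python
from h import *
s=ctrl.get_state();M=R.from_rotvec(s['tool_rot']).as_matrix();print(s['time'],s['position'],s['ft_force'],s['torque'],M.round(4))
im=snap('wrist','w8');cv2.imwrite('pics/z8.png',cv2.resize(im[0:250,180:420,::-1],None,fx=2.4,fy=2.4,interpolation=cv2.INTER_CUBIC))
```

```text
9.6 [ 0.52983706 -0.2439966   0.08524695] [2.46698262 1.16855872 4.1452561 ] [ 0.34401018 -0.25876066  0.03886525] [[ 0.0027  1.      0.0038]
 [ 1.     -0.0027  0.0014]
 [ 0.0014  0.0038 -1.    ]]
```

View pics/z8.png

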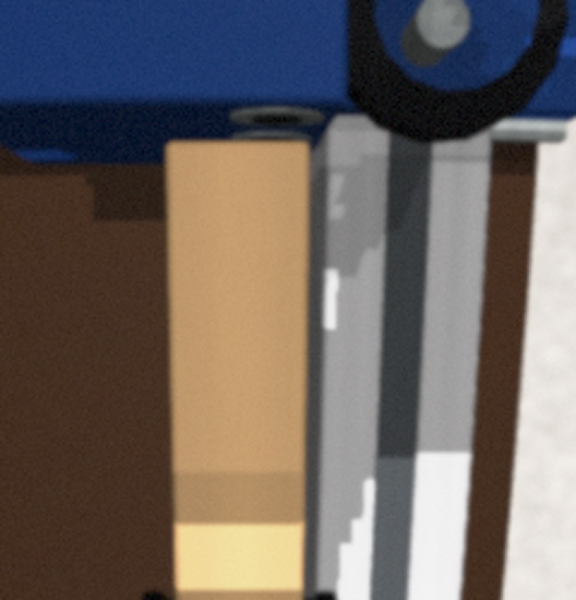

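About 6 mm remains to each face. Creeping to the guide first.

Call:
servo_tool([
  {"travel":[0.002,0,0],"angular":[0,0,0]},
  {"travel":[0.002,0,0],"angular":[0,0,0]},
  {"travel":[0.001,0,0],"angular":[0,0,0]},
  {"travel":[0,0,0],"angular":[0,0,0]},
])

```text
time: 10.05
position: [0.5291, -0.2398, 0.0853]
tool_rot: [2.223, 2.217, 0.003]
ft_force: [-0.3, -1.3, 5.8]
grip_width: 0.228
```

Call:
servo_tool([
  {"travel":[0.001,0,0],"angular":[0,0,0]},
  {"travel":[0.001,0,0],"angular":[0,0,0]},
  {"travel":[0,0,0],"angular":[0,0,0]},
])

```text
time: 10.35
position: [0.5292, -0.2378, 0.0853]
tool_rot: [2.224, 2.217, 0.003]
ft_force: [-0.5, -1.9, 3.9]
grip_width: 0.226
```

Call:
servo_tool([
  {"travel":[0.001,0,0],"angular":[0,0,0]},
  {"travel":[0.001,0,0],"angular":[0,0,0]},
  {"travel":[0,0,0],"angular":[0,0,0]},
])

```text
time: 10.65
position: [0.529, -0.2375, 0.0853]
tool_rot: [2.223, 2.215, 0.001]
ft_force: [0.3, -5.7, 3.3]
grip_width: 0.226
```

Call:
servo_tool([
  {"travel":[0,0.002,0],"angular":[0,0,0]},
  {"travel":[0,0.001,0],"angular":[0,0,0]},
  {"travel":[0,0,0],"angular":[0,0,0]},
])

```text
time: 10.95
position: [0.5308, -0.2375, 0.0853]
tool_rot: [2.225, 2.217, -0.001]
ft_force: [-2.5, -5.1, 8.3]
grip_width: 0.23
```

Guide contact at TCP y ≈ −0.2375 (5–6 N). Now the fence.

Call:
servo_tool([
  {"travel":[0,0.001,0],"angular":[0,0,0]},
  {"travel":[0,0.001,0],"angular":[0,0,0]},
  {"travel":[0,0,0],"angular":[0,0,0]},
])

```text
time: 11.25
position: [0.5327, -0.2375, 0.0853]
tool_rot: [2.225, 2.217, -0.001]
ft_force: [-3.0, -5.7, 7.8]
grip_width: 0.23
```

Call:
servo_tool([
  {"travel":[0,0.001,0],"angular":[0,0,0]},
  {"travel":[0,0.001,0],"angular":[0,0,0]},
  {"travel":[0,0,0],"angular":[0,0,0]},
])

```text
time: 11.55
position: [0.5347, -0.2376, 0.0853]
tool_rot: [2.225, 2.216, -0.001]
ft_force: [-2.5, -4.6, 7.3]
grip_width: 0.226
```

Call:
servo_tool([
  {"travel":[0,0.001,0],"angular":[0,0,0]},
  {"travel":[0,0.001,0],"angular":[0,0,0]},
  {"travel":[0,0,0],"angular":[0,0,0]},
])

```text
time: 11.85
position: [0.5352, -0.2375, 0.0853]
tool_rot: [-2.226, -2.215, 0.003]
ft_force: [-7.6, -2.7, 11.0]
grip_width: 0.225
```

Call:
servo_tool([
  {"travel":[0,0.001,0],"angular":[0,0,0]},
  {"travel":[0,0,0],"angular":[0,0,0]},
  {"travel":[0,0,0],"angular":[0,0,0]},
])

```text
time: 12.15
position: [0.5355, -0.2375, 0.0853]
tool_rot: [-2.225, -2.213, 0.004]
ft_force: [-8.2, -3.7, 13.2]
grip_width: 0.232
```

Call:
servo_tool([
  {"travel":[0.001,0,-0.0005],"angular":[0,0,0]},
  {"travel":[0.001,0,0],"angular":[0,0,0]},
  {"travel":[0,0,0],"angular":[0,0,0]},
  {"travel":[0,0,0],"angular":[0,0,0]},
])

```text
time: 12.55
position: [0.5354, -0.2375, 0.0853]
tool_rot: [-2.228, -2.214, 0.007]
ft_force: [-7.1, -7.9, 6.9]
grip_width: 0.227
```

Run:
```python
from h import *
s=ctrl.get_state();M=R.from_rotvec(s['tool_rot']).as_matrix();print(s['time'],s['position'],s['ft_force'],s['torque'],M.round(4))
im=snap('wrist','w9');cv2.imwrite('pics/z9.png',cv2.resize(im[0:250,180:420,::-1],None,fx=2.4,fy=2.4,interpolation=cv2.INTER_CUBIC))
im=snap('scene','s9');cv2.imwrite('pics/z9s.png',cv2.resize(im[170:340,110:310,::-1],None,fx=3.5,fy=3.5,interpolation=cv2.INTER_CUBIC))
```

```text
12.55 [ 0.53541397 -0.23749033  0.08528001] [-7.10575678 -7.90188559  6.89522096] [-1.47412514  1.75271342 -0.02167283] [[ 0.0062  1.     -0.0034]
 [ 1.     -0.0062 -0.0028]
 [-0.0029 -0.0034 -1.    ]]
```

View pics/z9.png

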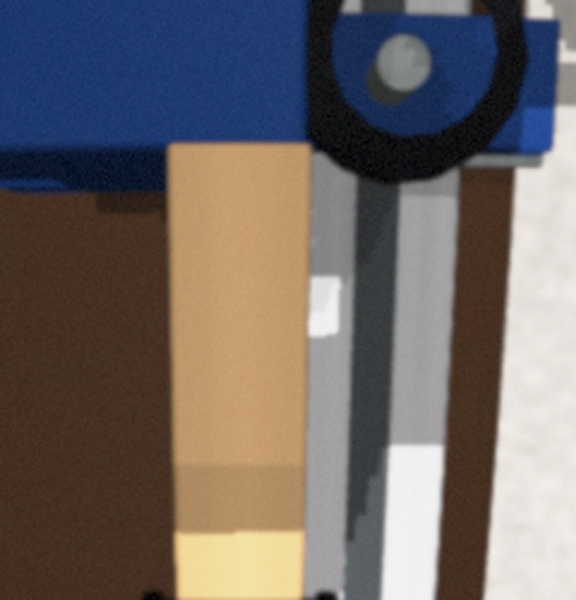

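View pics/z9s.png

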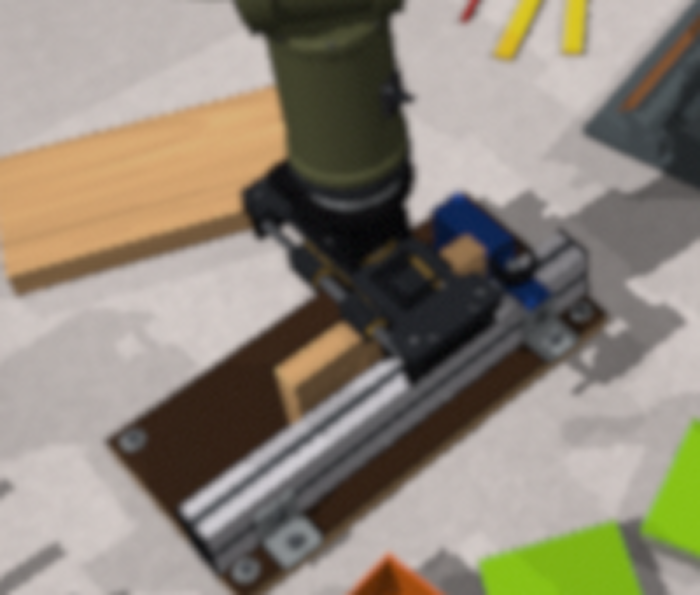

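The rail's end sits flush on the guide and its face on the fence. The near-zero yaw moment (−0.02 N m) means the fence load is centred along the rail. Bed and cross friction could mask part of the 7–8 N, so I'll press harder and unload the bed slightly.

Call:
servo_tool([
  {"travel":[0.001,0.001,-0.0003],"angular":[0,0,0]},
  {"travel":[0.001,0.001,0],"angular":[0,0,0]},
  {"travel":[0,0.0005,0],"angular":[0,0,0]},
  {"travel":[0,0,0],"angular":[0,0,0]},
  {"travel":[0,0,0],"angular":[0,0,0]},
])

```text
time: 13.15
position: [0.5356, -0.2374, 0.0853]
tool_rot: [-2.229, -2.211, 0.013]
ft_force: [-11.3, -10.0, 9.3]
grip_width: 0.23
```

Call:
servo_tool([
  {"travel":[0,0,0],"angular":[0,0,0]},
  {"travel":[0,0,0],"angular":[0,0,0]},
  {"travel":[0,0,0],"angular":[0,0,0]},
  {"travel":[0,0,0],"angular":[0,0,0]},
  {"travel":[0,0,0],"angular":[0,0,0]},
])

```text
time: 13.65
position: [0.5356, -0.2374, 0.0853]
tool_rot: [-2.229, -2.211, 0.013]
ft_force: [-11.2, -10.2, 8.4]
grip_width: 0.227
```

Run:
```python
from h import *
s=ctrl.get_state();M=R.from_rotvec(s['tool_rot']).as_matrix();print(s['time'],s['position'],s['ft_force'],s['torque'],M.round(4),s['qd'].round(4))
```

```text
13.65 [ 0.53557604 -0.23739545  0.08525893] [-11.22636685 -10.206026     8.41938274] [-2.05840903  2.64577211  0.02392517] [[ 0.0077  0.9999 -0.0073]
 [ 1.     -0.0078 -0.0043]
 [-0.0044 -0.0073 -1.    ]] [-0.0014  0.0011  0.0011 -0.0008  0.0007  0.0011 -0.0004]
```

Steady. One small extra push towards the guide for margin, then hand in.

Call:
servo_tool([
  {"travel":[0.001,0.0005,0],"angular":[0,0,0]},
  {"travel":[0,0,0],"angular":[0,0,0]},
  {"travel":[0,0,0],"angular":[0,0,0]},
  {"travel":[0,0,0],"angular":[0,0,0]},
  {"travel":[0,0,0],"angular":[0,0,0]},
])

```text
time: 14.15
position: [0.5356, -0.2374, 0.0853]
tool_rot: [-2.23, -2.211, 0.015]
ft_force: [-12.1, -11.6, 8.5]
grip_width: 0.228
```

Run:
```python
from h import *
s=ctrl.get_state();M=R.from_rotvec(s['tool_rot']).as_matrix();print(s['time'],s['position'],s['ft_force'],s['torque'],M.round(4))
im=snap('wrist','w10');cv2.imwrite('pics/z10.png',cv2.resize(im[0:250,180:420,::-1],None,fx=2.4,fy=2.4))
snap('top','t10')
```

```text
14.15 [ 0.53560783 -0.23739861  0.085283  ] [-12.07649935 -11.5521702    8.48161776] [-2.40782738  2.8381336   0.06052185] [[ 0.0083  0.9999 -0.0078]
 [ 1.     -0.0084 -0.0054]
 [-0.0055 -0.0078 -1.    ]]
```

View pics/z10.png

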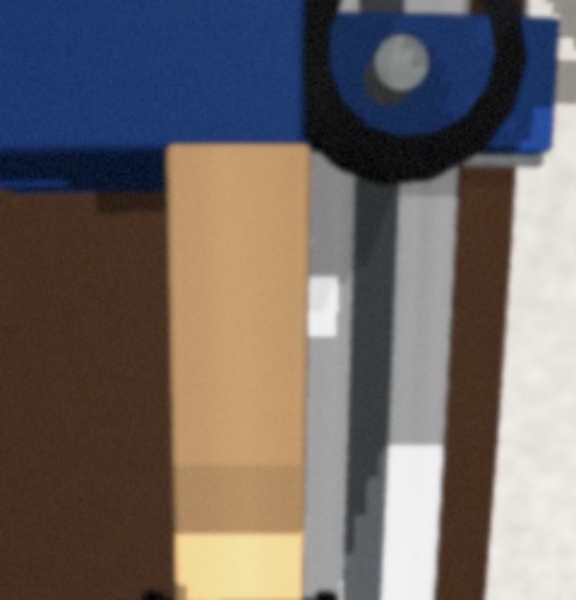

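View pics/t10.png

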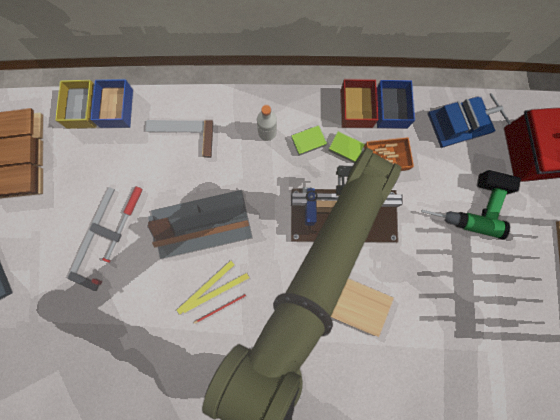

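The rail's end is tight on the guide (row 145 of the crop) and its face is along the fence (column ~305). All the other objects are where they were. Handing in.

```bash
python3 -c "
from h import *
ctrl.close_job();s=ctrl.get_state();print(s['time'],s['position'],s['ft_force'])"
```

```text
the job is handed in; nothing more can be done
the job is handed in; nothing more can be done
```

I picked the pine rail off the rack, stood it on its long edge on the jig bed and pressed it into the corner. The job was handed in at about 14.3 s, with the rail still held against fence and guide; it reports no verdict.

**Last checks before hand-in:**
- **Press:** the measured forces were about 12 N towards the fence, 11.6 N towards the guide and 8.5 N on the bed. The wrist reading includes friction, so the true force on fence and guide could be lower, about 4 N in the worst case.
- **Angles:** the tool was within 0.01 rad of square to the bed and turned 0.008 rad from the world axes. The jig itself looked turned 0.003 to 0.009 rad that way, depending on the camera. The rail's own angle was not measured separately.
- **Fit:** the near-zero yaw moment (0.06 N m) suggests the rail's face lies flat on the fence. The last wrist picture shows its end flush on the guide.
- **Other objects:** in the last top picture the walnut offcut, glue bottle, sanding blocks and try square show no visible movement. The dowel tray is partly behind the arm, but the part in view looks unmoved.

**What disagreed:** the cameras differed by about 3–4 mm on where the jig corner is, so the final position was found by touch.

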